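# Snap the drawplate's hook onto the sprung bench ring

## Robot

A 6-joint arm with a two-finger parallel gripper is mounted at the origin on the work surface. World frame = base frame: x ahead of the robot, y to its left, z up, the work surface at z = 0. Lengths are in m, angles in rad, forces in N, time in s.
With the tool pointing down it reaches from about 0.35 to 0.875 m from the base axis. Payload 4.2 kg.
Tool frame: the origin (TCP) lies midway between the tips of the shut fingers; the grasp point (between the pads) lies 19 mm behind it; x points along the fingers, y is the direction in which the jaws open and shut, and the axes are right-handed (so a half turn about x gives the same grasp; the last joint's range is limited). The gripper opens to 87 mm and grips with 3 to 60 N. Pads are 19 mm wide; open, the fingers measure 117 mm over their backs; the gripper's body (75 mm by 190 mm) begins 51 mm behind the grasp point.
Start: joints at [1.442, 0.385, 0.008, 0, -1.194, -0.259], TCP at [0.236, 0.579, 0.223] pointing down, gripper open.
Joint ranges: [-3.14, 3.14], [-1.21, 2.06], [-1.07, 1.41], [-3.16, 2.05], [-2.99, -0.16], [-3.1, 3.1]. Speed limits (rad/s): [2.79, 2.79, 3.14, 3.14, 3.14, 3.14].

## Interface

Orientations are given as a unit quaternion [x, y, z, w].
In Python, from station import * gives the robot as it stands.
- The arm moves only by the shell command python3 -m handwheel 'ROWS' [FORCE]. ROWS is JSON, a list of rows, each an object with "fingers": the finger opening in mm, from 0 to 87; "slide": the shift along the tool's x, y, z in units of 25 mm (1.0 is 25 mm), a list of three; "spin": the turn about the tool's x in rad. A call has 1 to 5 rows; each row is the pose to reach, as a shift and turn from the pose commanded when the call began, along the tool's axes at that moment; what a row does not reach only later rows make up. A row lasts 1/12 s, in which the tool goes at most 41.7 mm and 7.16 degrees, less where a joint would pass 70% of its speed; a pose out of reach is approached as far as the arm can. A call with a gripper value outside its range is refused whole. The fingers move at their own pace and stop on an object; FORCE is the grip in N (left out, the last holds). Time passes only in rows, so rows that repeat a pose let the fingers close. It gives the time, the measured TCP pose, the force and the opening at its end, in the units of the state.
- sense(): the state, without advancing time (a new reading comes with each control period).
- camera(name): name is "scene" or "top" or "wrist"; returns a dict with "color" (400x640x3 uint8, red, green, blue), "mtx" (3x3 intrinsics, pixels), "R" (3x3) and "t" (3): a world point X has camera coordinates R X + t; the wrist camera has in their place "hand_eye" (4x4, takes a point from camera to tool coordinates, whose origin is the TCP and whose axes are the tool frame's). Camera axes: x right, y down, z forward; pixel columns grow to the right and rows downward; lengths in m; the calibration is good to about 2 mm. A picture is of the moment at which its call begins: read the wrist's pose just before it. There is no depth.
- job_done(): hands the job in, once; it reports no verdict.
Trained networks look in a picture, given as the dict that the camera call returned (one of the last four; its "shot" number tells which), for a name from the list of things; names that differ only in an ending like _2 or _b are one class to them, and where a whole thing is asked for, a point or a joint stands for the part that bears it (a point fixed in the world has none). Each returns a list of dicts, best first, with "score" (0 to 1); they miss things now and then, are a little off and sometimes report something else, mostly with a low value. They report only what shows in the picture. A call takes as long as a camera call. They do not tell look-alikes from the thing itself.
- masks_of(thing, picture): "pixels" (400x640 bool, what is visible of it) and "extent" ([left, top, right, bottom] in pixels, round what is visible of it).
The state is a dict: "clock": time; "joints": joint angles; "qvel": joint speeds; "effort": joint torques, N m; "ee_pos": TCP position; "ee_rot": TCP orientation; "contact_force": force on the tool from outside, world axes, zero at the start; "torque": the same for the moment, N m; "width": finger opening in m.
Only numpy, scipy, OpenCV 4.12 (cv2) and the standard library are available. Lean on these libraries where they do the work, as an engineer would, in place of code of your own. Each camera call takes 0.05 s, during which the arm holds its last target.

## Task

Lift the steel drawplate out of its wooden stand, push the sprung gate of its snap hook against the near bar of the ring on the post until the gate opens and snaps shut behind the bar, then let the plate down so that it hangs upright from the ring, clear of the bench, and let go. Push gently: the ring's sprung stem must never be driven in to its stop. Leave the tray, the cups and the file where they are.

Things in the scene. Friction and masses are not known exactly. Their poses are not given: they have to be found in the camera images.
- drawplate: Dark steel plate with a snap hook fixed on top, all in one flat upright plane (own x-z). 0.32 kg, varying by a third. Origin: on the underside, 4 mm behind the plate's middle; x = where the hook's mouth looks, z up. mm in this frame: plate x -26 to 34, z 0 to 70, 8 thick; hook above it: lower arm z 70 to 78, back wall of the mouth (throat) at x -11, hook's top z 132.
- tab (a point): Centre of the hook's grip tab at its back: x -37, y 0, z 105 mm in the drawplate's frame. The tab is 12 mm thick (y), spans x -53 to -21 and z 84 to 126. Grip it from above across its thickness; fingers further forward than x = -20 may meet the ring.
- crown (a point): Highest inner point of the hook's crown (bent bar 8 mm thick), where the ring's bar bears when the plate hangs: x 0, z 124 mm in the drawplate's frame.
- nose (a point): Underside of the hook's nose, which hangs at the front of the mouth: x 27, z 108.5 mm in the drawplate's frame, 8 mm thick. The ring's bar (6 mm) must come in below it, its centre at about z = 102 (100 to 105).
- hinge (a point): Pin of the gate: x 20, z 80 mm in the drawplate's frame. The gate is a flap 5 mm thick, 10 wide, 32 long, upright behind the nose when shut, swinging inwards (to -x). A bar centred at z = 102 first touches it at x = 25.5, slips past its end at about x = -1 to -5 (a lower bar later), then the gate snaps shut; the bar meets the throat at x = -8, 3 to 7 mm further on.
- gate (a joint): Angle of the gate in rad: 0 shut, growing as it is pushed inwards, 1.15 at most. Its spring gives 0.10 N m when shut, rising by 0.22 N m per rad: some 4 to 11 N at the bar.
- post: Fixed grey post, 187 mm high, foot 75 mm square. Origin: centre of the foot's underside; x points from the ring to the post: push the hook along +x. On its -x side, 170 mm up, a level oblong ring of 6 mm round steel stands out on a stem, 63 by 46 mm outside, 51 by 34 mm inside. Its straight near bar, along the post's y, is what the hook must take.
- ring_mean (a point): Mean place of the centre of the ring's near bar: 120 mm from the post's axis towards -x, 170 mm above the bench. The stem is screwed in or out, so the real bar lies up to 32 mm nearer to or farther from the post (along the post's x only; sideways and in height it is true). The bar itself is not measured: find it by touch or sight.
- ring (a joint): How far the ring's stem is pushed in along the post's x against its spring, in m: 0 at rest, 0.0055 at the stop, which it must not reach (limit 0.005, 17 N). The spring gives 3.5 N per mm.
- stand: Fixed light wooden block, 90 by 70 mm, 40 mm high, with a slot 10.5 mm wide along its x in which the drawplate stands 30 mm deep, mouth towards the stand's +x. Origin: centre of its underside; slot floor at z = 10 mm.
- tray: Fixed cream tray, 150 by 150 mm, 22 mm high, with 16 compartments holding rings. Origin under its centre. Bystander.
- cup_a: Clear round cup, 76 mm wide, 45 mm high, with stones; origin under its centre. Bystander.
- cup_b: Another such cup. Bystander.
- file: Flat file with a wooden handle, about 200 mm long, 16 mm high, lying on the bench along its x. Bystander.
There are look-alikes about, which are no part of the job. Leave any purple or yellow look-alike of the drawplate alone. Of the things that look like the post, take the one that is farthest to the robot's left at the start.

How it is judged:
By the outcome, as a careful person would: the job done as asked, in the order asked, and still so for the second after the job is handed in, with the robot touching nothing.
It also fails if it takes over 64 s, if anything falls off the work surface, if the arm or the gripper's body presses on something with over 40 N, if the wrist force passes 120 N, or if a joint passes its speed limit or range.

## Working session

There is one attempt and no reset: what is moved stays moved. The work goes in short steps, Python scripts to look and compute and a shell command to move; the robot and the scene stay as the last step left them, time stands still between calls to the robot, and variables do not carry over. Pictures are saved under pics/ and viewed, and the job is handed in when it is done.

```bash
ls; mkdir -p pics; python3 - <<'E'
from station import *
import cv2,pickle
print(sense())
for n in ["scene","top","wrist"]:
    s=sense();p=camera(n);cv2.imwrite(f"pics/{n}0.png",p["color"][:,:,::-1]);pickle.dump((s,p),open(f"pics/{n}0.pkl","wb"))
    print(n,{k:v for k,v in p.items() if k!="color"})
E
```

```text
pics
{'clock': 0.0, 'joints': array([ 1.44158148e+00,  3.85519412e-01,  6.63757554e-03, -4.98209649e-04,
       -1.19397811e+00, -2.58592003e-01]), 'qvel': array([-6.62697143e-04, -9.25815896e-04,  2.24946682e-05,  1.80151597e-03,
       -1.14873690e-03,  1.77036588e-03]), 'effort': array([ 3.21561811e-04, -3.90661597e+01,  1.87400222e+01,  4.21964318e+00,
        1.10594690e-02, -1.83961370e-04]), 'ee_pos': array([0.23611052, 0.57804363, 0.22148673]), 'ee_rot': array([-0.69372616,  0.1370552 ,  0.69395859,  0.13557788]), 'contact_force': array([-0.616228  ,  0.31919774,  0.21453993]), 'torque': array([-0.02778035,  0.05840498,  0.03180525]), 'width': 0.08684497950088466}
scene {'mtx': array([[436.80255029,   0.        , 320.41069967],
       [  0.        , 436.80255029, 201.40160947],
       [  0.        ,   0.        ,   1.        ]]), 'R': array([[ 0.44286249,  0.89645962, -0.01526314],
       [ 0.67077719, -0.34257222, -0.65780106],
       [-0.59492082,  0.28107725, -0.75303705]]), 't': array([-0.33756275, -0.30396268,  1.42853162]), 'shot': 1}
top {'mtx': array([[387.84872262,  
[... 177 characters left out ...]
54833],
       [-0.99336679,  0.02288385, -0.1126887 ],
       [ 0.11240797, -0.01320827, -0.99357435]]), 't': array([0.07356086, 0.62550214, 0.94792156]), 'shot': 2}
wrist {'mtx': array([[307.58008807,   0.        , 325.14146461],
       [  0.        , 307.58008807, 195.38896172],
       [  0.        ,   0.        ,   1.        ]]), 'hand_eye': array([[-3.14090226e-04, -2.85807523e-01,  9.58286993e-01,
        -1.62373604e-01],
       [ 9.99999715e-01,  5.68020489e-04,  4.97173257e-04,
         1.14302938e-04],
       [-6.86422503e-04,  9.58286876e-01,  2.85807263e-01,
        -7.84533663e-02],
       [ 0.00000000e+00,  0.00000000e+00,  0.00000000e+00,
         1.00000000e+00]]), 'shot': 3}
```

View pics/scene0.png

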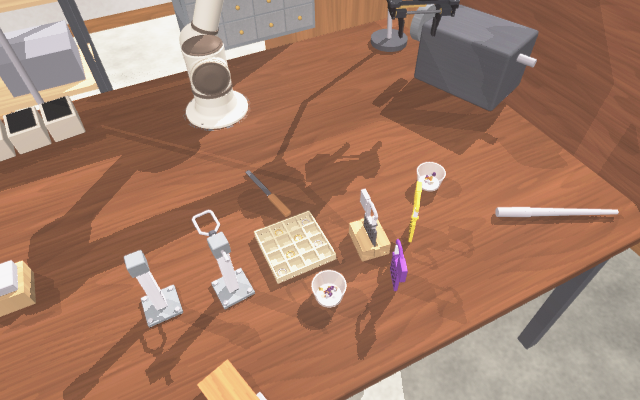

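View pics/top0.png

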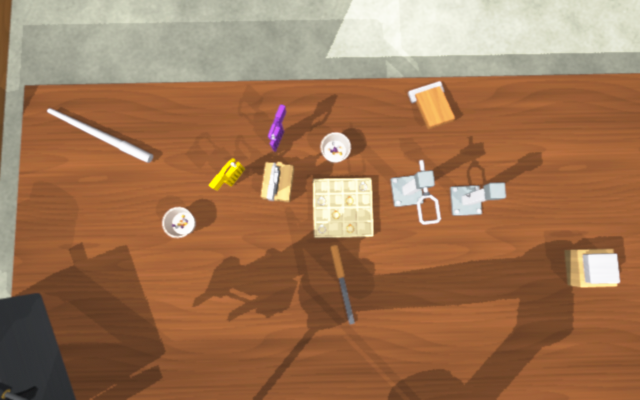

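View pics/wrist0.png

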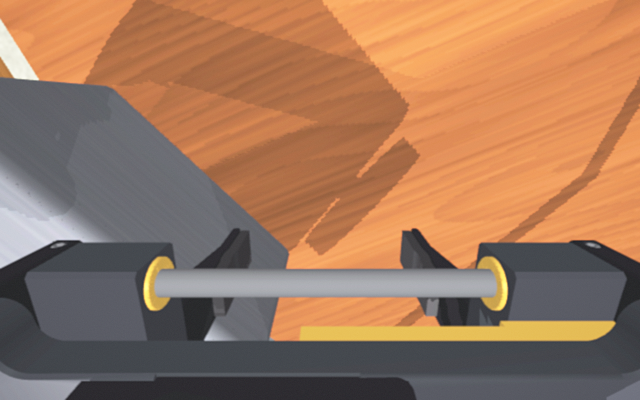

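The top view shows the stand with the plate at about (277,182), and a tray and cups. Two posts stand at (410,188) and (468,200). The left one, with its ring at (428,210), is the one to use. I'll zoom in on both.

```bash
python3 - <<'E'
from station import *
import cv2,pickle,numpy as np
t=camera("top");s=camera("scene")
for n,p in (("top",t),("scene",s)):
    for th in ["drawplate","post","stand","ring","tab","cup_a","tray","file","gate"]:
        try:
            for m in masks_of(th,p)[:4]:
                v,u=np.nonzero(m["pixels"]); print(n,th,round(m["score"],2),m["extent"],u.mean().round(1),v.mean().round(1))
                np.save(f"pics/{n}_{th}_{m['extent'][0]}.npy",m["pixels"])
        except Exception as e: print(th,e)
T=t["color"][:,:,::-1];S=s["color"][:,:,::-1]
def crop(I,x0,y0,x1,y1,f): return cv2.resize(I[y0:y1,x0:x1],None,fx=f,fy=f,interpolation=cv2.INTER_CUBIC)
cv2.imwrite("pics/c1.png",crop(T,250,150,310,210,8))
cv2.imwrite("pics/c2.png",crop(T,380,150,520,230,5))
cv2.imwrite("pics/c3.png",crop(S,340,170,440,300,4))
cv2.imwrite("pics/c4.png",crop(S,110,200,270,330,4))
pickle.dump((t,s),open("pics/ts.pkl","wb"))
E
```

```text
top drawplate 0.95 [209.7, 158.5, 243.0, 189.2] 228.0 173.8
top drawplate 0.94 [270.0, 108.4, 284.4, 153.7] 276.9 129.3
top drawplate 0.78 [268.1, 163.5, 278.4, 201.6] 273.8 181.9
top drawplate 0.69 [260.6, 162.4, 296.8, 200.5] 279.3 181.2
top post 0.9 [390.9, 174.8, 434.3, 207.3] 410.7 187.4
top post 0.81 [449.5, 179.7, 508.6, 213.3] 475.0 197.1
top post 0.17 [331.4, 246.4, 356.0, 323.0] 342.2 281.7
top stand 0.71 [258.7, 159.9, 298.1, 204.9] 279.5 180.9
top ring 0.83 [420.0, 161.5, 436.7, 226.1] 425.4 196.8
top tab 0.65 [263.9, 163.4, 280.1, 202.3] 273.6 182.4
top tab 0.65 [271.2, 106.7, 286.5, 148.6] 277.3 127.6
top tab 0.58 [210.0, 161.6, 244.4, 188.1] 227.4 175.5
top cup_a 0.97 [318.9, 131.1, 351.6, 164.0] 335.2 146.7
top cup_a 0.84 [163.5, 207.8, 199.2, 238.2] 178.5 222.0
top tray 0.87 [314.1, 179.8, 371.0, 234.8] 343.1 207.3
scene drawplate 0.69 [359.0, 188.9, 380.9, 243.5] 369.1 215.6
scene drawplate 0.59 [391.0, 238.6, 409.1, 290.3] 397.9 264.6
scene drawplate 0.57 [408.8, 181.2, 422.2, 244.5] 415.0 209.6
scene post 0.93 [123.8, 248.7, 181.3, 326.6] 152.7 291.1
scene post 0.87 [208.7, 232.7, 255.1, 311.4] 228.0 274.2
scene stand 0.71 [352.0, 219.0, 393.6, 261.3] 368.5 240.7
scene ring 0.85 [191.2, 210.1, 227.0, 265.1] 212.0 232.9
scene tab 0.84 [407.6, 184.2, 419.6, 240.1] 414.7 212.1
scene tab 0.77 [361.6, 187.8, 377.2, 241.6] 369.3 216.4
scene cup_a 0.85 [311.9, 269.7, 350.3, 308.0] 328.6 287.8
scene cup_a 0.62 [417.7, 162.5, 445.6, 191.2] 430.2 175.7
scene tray 0.92 [255.6, 212.5, 334.8, 282.4] 294.0 246.3
scene file 0.88 [243.8, 172.4, 292.6, 218.8] 270.1 195.2
scene file 0.44 [415.7, 162.3, 445.9, 192.4] 430.2 175.5
```

View pics/c1.png

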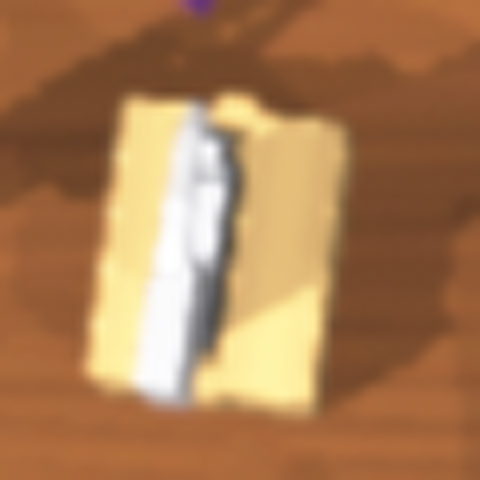

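View pics/c2.png

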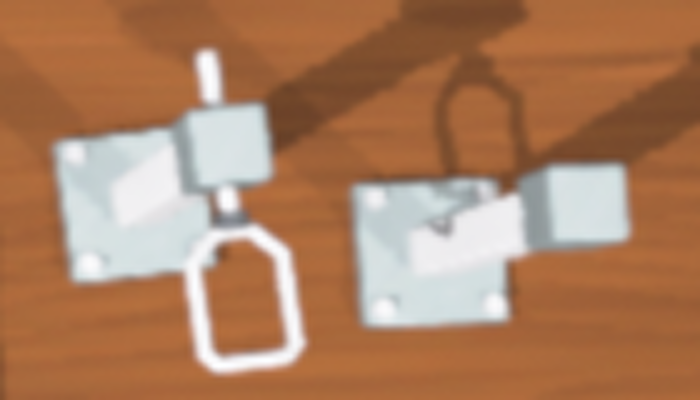

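View pics/c3.png

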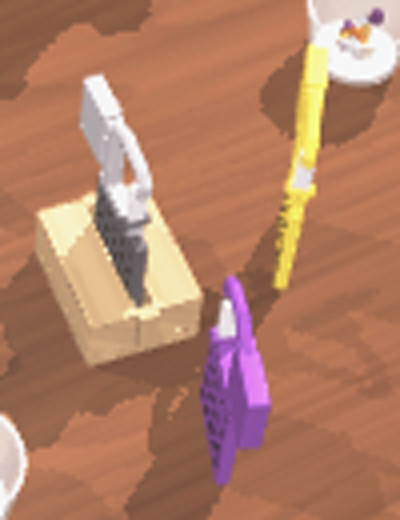

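View pics/c4.png

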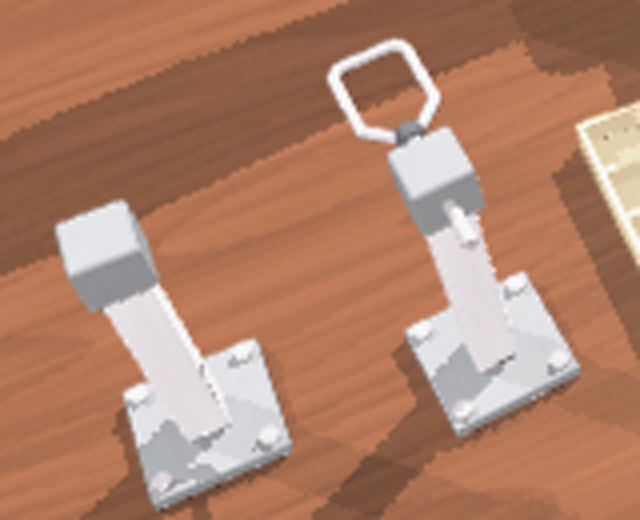

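```bash
cat > h.py <<'E'
import numpy as np,pickle
from scipy.optimize import least_squares
from scipy.spatial.transform import Rotation as Ro
def ray(p,uv,z):
    d=p["R"].T@np.linalg.solve(p["mtx"],[uv[0],uv[1],1]);c=-p["R"].T@p["t"]
    return c+d*(z-c[2])/d[2]
def proj(p,X):
    X=np.atleast_2d(X)@p["R"].T+p["t"];q=X@p["mtx"].T;return q[:,:2]/q[:,2:]
def fr(pose,pts):
    x,y,th=pose;c,s=np.cos(th),np.sin(th);pts=np.atleast_2d(pts)
    return np.c_[x+c*pts[:,0]-s*pts[:,1],y+s*pts[:,0]+c*pts[:,1],pts[:,2]]
def fit(obs,x0):
    r=lambda q:np.concatenate([(proj(p,fr(q,P))-uv).ravel() for p,P,uv in obs])
    s=least_squares(r,x0,loss="soft_l1");return s.x,r(s.x).reshape(-1,2)
E
python3 - <<'E'
from h import *
t,s=pickle.load(open("pics/ts.pkl","rb"))
cv=lambda l,o,f:(np.array(l,float)+.5)/f-.5+np.array(o)
def show(n,q,r): print(n,q.round(4),np.degrees(q[2]).round(2),r.round(1).tolist())
# stand
st=[[45,35,40],[45,-35,40],[-45,-35,40],[-45,35,40]]
A=np.array(st)/1e3
top=cv([(122,98),(345,125),(318,410),(88,380)],(250,150),8)
# scene c3: robot side left; corners top face: (-x,+y)?,...
sc=cv([(202,297),(97,325),(37,212)],(340,170),4)  # near right, near left, far left
x0=ray(t,top.mean(0),.04);print(x0)
for obs in ([(t,A,top)],[(s,A[[0,1,2]],sc)],[(t,A,top),(s,A[[0,1,2]],sc)]):
    show("stand",*fit(obs,[x0[0],x0[1],-.1]))
# post head? foot corners top plane z~6mm unknown; head square
ft=cv([(55,143),(75,282)],(380,150),5)
print([ray(t,u,.005).round(4) for u in ft])
fs=cv([(459,425),(580,365),(408,325)],(110,200),4)
print([ray(s,u,.005).round(4) for u in fs])
B=np.array([[37.5,37.5,5],[-37.5,37.5,5],[-37.5,-37.5,5]])/1e3
F=[[37.5,37.5,5],[37.5,-37.5,5],[-37.5,-37.5,5]]
# ring
rt=cv([(213,364),(292,355)],(380,150),5); rs=cv([(334,80),(398,45)],(110,200),4)
for n,p,r in(("t",t,rt),("s",s,rs)):
    a=[ray(p,u,.170) for u in r];print(n,np.round(a,4).tolist(),np.mean(a,0).round(4))
# stem line: outer end of stem behind post & ring neck
for n,p,l in (("t",t,cv([(208,55),(228,200),(232,222)],(380,150),5)),("s",s,cv([(465,230),(408,130)],(110,200),4))):
    a=[ray(p,u,.170) for u in l];print(n,np.round(a,4).tolist(),np.degrees(np.arctan2(a[0][1]-a[-1][1],a[0][0]-a[-1][0])))
E
```

```text
[0.68605235 0.1674177  0.04      ]
stand [ 0.6863  0.1675 -0.1301] -7.45 [[0.4, 0.5], [-0.1, 0.0], [-0.8, -0.7], [0.4, 0.1]]
stand [ 0.6883  0.1671 -0.1351] -7.74 [[0.9, -0.5], [-0.9, 0.7], [0.0, -0.2]]
stand [ 0.687   0.1674 -0.1291] -7.39 [[0.5, 0.3], [-0.1, -0.2], [-0.8, -1.0], [0.4, -0.2], [0.7, -1.1], [-0.9, 0.2], [-0.2, -0.5]]
[array([ 0.6935, -0.1287,  0.005 ]), array([ 0.6196, -0.1359,  0.005 ])]
[array([ 0.6957, -0.2011,  0.005 ]), array([ 0.6908, -0.1289,  0.005 ]), array([ 0.6223, -0.2075,  0.005 ])]
t [[0.5654, -0.1605, 0.17], [0.5685, -0.1952, 0.17]] [ 0.567  -0.1778  0.17  ]
s [[0.5749, -0.198, 0.17], [0.567, -0.1615, 0.17]] [ 0.571  -0.1798  0.17  ]
t [[0.7025, -0.1656, 0.17], [0.6374, -0.171, 0.17], [0.6276, -0.1722, 0.17]] 5.0032188045867185
s [[0.6946, -0.1666, 0.17], [0.6237, -0.1733, 0.17]] 5.429836768146807
```

```bash
python3 - <<'E'
from h import *
t,s=pickle.load(open("pics/ts.pkl","rb"))
cv=lambda l,o,f:(np.array(l,float)+.5)/f-.5+np.array(o)
S=np.array([.687,.1674,-.1295])
def loc(P):
    c,sn=np.cos(S[2]),np.sin(S[2]);d=P[:2]-S[:2];return np.round([c*d[0]+sn*d[1],-sn*d[0]+c*d[1]],4)
# tab back top edge top view, z .136
print(loc(ray(t,cv((163,398),(250,150),8),.136)))
# scene: tab back/top corner mid
print(loc(ray(s,cv((92,78),(340,170),4),.136)))
# overlay of models for offset dx
import cv2
for n,p,o,f,sz in(("t",t,(250,150),8,60),("s",s,(340,170),4,130)):
    I=p["color"][o[1]:o[1]+sz,o[0]:o[0]+(sz if n=="t" else 100),::-1];I=cv2.resize(I,None,fx=f,fy=f,interpolation=cv2.INTER_CUBIC)
    dx=float(-0.0)
    O=fr(S,[[dx,0,0]])[0]
    for part,th,col in (([(-26,0),(34,0),(34,70),(-26,70)],8,(0,0,255)),([(-53,84),(-21,84),(-21,126),(-53,126)],12,(0,255,0))):
        for sy in(-th/2,th/2):
            P=np.array([[x,sy,z+10] for x,z in part])/1e3
            q=proj(p,fr([O[0],O[1],S[2]],P)); q=((q-np.array(o)+.5)*f-.5).astype(int)
            cv2.polylines(I,[q],True,col,1)
    cv2.imwrite(f"pics/ov_{n}.png",I)
E
```

```text
[-0.0594 -0.001 ]
[-0.054  -0.0008]
```

View pics/ov_t.png

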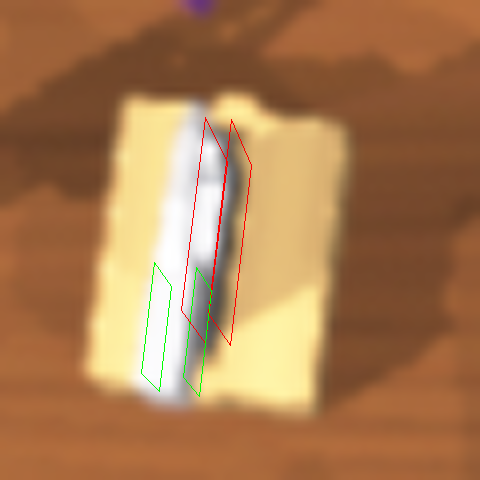

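View pics/ov_s.png

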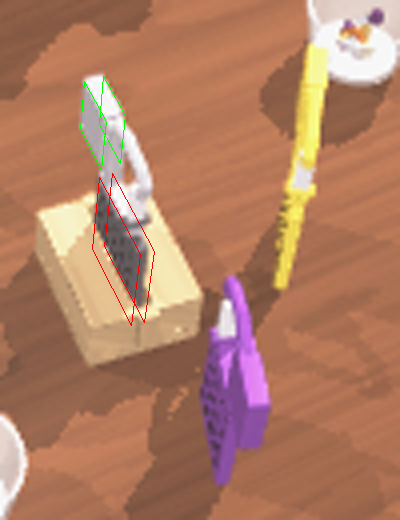

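The overlay matches. The plate sits about 3 mm back from the stand's centre, with its mouth away from the robot. Next, a helper for working out the moves.

```bash
cat > g.py <<'E'
import sys
from station import *
from h import *
def go(x,y,z,yaw=None):
    s=sense();M=Ro.from_quat(s["ee_rot"]).as_matrix()
    d=M.T@(np.array([x,y,z])-s["ee_pos"])/0.025
    print("pos",s["ee_pos"].round(4),"tx",M[:,0].round(3),"ty",M[:,1].round(4),"F",s["contact_force"].round(1),"w",round(s["width"],4),"t",s["clock"])
    print("slide",d.round(2), end=" ")
    if yaw is not None:
        best=None
        for k in (90,-90):
            a=np.radians(yaw+k);v=M.T@np.array([np.cos(a),np.sin(a),0]);b=np.arctan2(v[2],v[1])
            print("spin",round(b,4),end=" ")
    print()
if __name__=="__main__": go(*map(float,sys.argv[1:]))
E
python3 g.py .6472 .1716 .2 -7.4
```

```text
pos [0.2363 0.5786 0.2225] tx [-0. -0. -1.] ty [-0.3781 -0.9258  0.    ] F [0.7 0.2 0.5] w 0.087 t 1.15
slide [  0.9    8.86 -21.37] spin 2.883 spin -0.2586
```

```bash
python3 -m handwheel '[{"fingers":70,"slide":[0,0.6,-1.4],"spin":0},{"fingers":70,"slide":[0,1.2,-2.8],"spin":0},{"fingers":70,"slide":[0,1.8,-4.2],"spin":0},{"fingers":70,"slide":[0,2.4,-5.6],"spin":0},{"fingers":70,"slide":[0,3.0,-7.0],"spin":0}]'
python3 -m handwheel '[{"fingers":70,"slide":[0,0.6,-1.4],"spin":0},{"fingers":70,"slide":[0,1.2,-2.8],"spin":0},{"fingers":70,"slide":[0,1.8,-4.2],"spin":0},{"fingers":70,"slide":[0,2.4,-5.6],"spin":0},{"fingers":70,"slide":[0,3.0,-7.0],"spin":0}]'
python3 g.py .6472 .1716 .21 -7.4
```

```text
clock: 1.57
ee_pos: [0.3709, 0.4417, 0.2227]
ee_rot: [0.694, -0.136, -0.694, -0.136]
contact_force: [1.0, -0.4, 0.9]
width: 0.0707
clock: 1.98
ee_pos: [0.5047, 0.3059, 0.2228]
ee_rot: [0.694, -0.136, -0.694, -0.136]
contact_force: [0.2, 0.6, -0.7]
width: 0.0701
pos [0.5047 0.3059 0.2228] tx [ 0.  0. -1.] ty [-3.779e-01 -9.258e-01 -4.000e-04] F [ 0.2  0.6 -0.7] w 0.0701 t 1.9833
slide [ 0.51  2.82 -7.31] spin 2.8832 spin -0.2584
```

```bash
python3 -m handwheel '[{"fingers":70,"slide":[0,0.6,-1.45],"spin":0},{"fingers":70,"slide":[0,1.15,-2.95],"spin":-0.06},{"fingers":70,"slide":[0,1.7,-4.4],"spin":-0.12},{"fingers":70,"slide":[0,2.26,-5.85],"spin":-0.19},{"fingers":60,"slide":[0,2.82,-7.31],"spin":-0.26}]'
python3 -m handwheel '[{"fingers":50,"slide":[0,0,0],"spin":0},{"fingers":50,"slide":[0,0,0],"spin":0}]'
python3 g.py .6472 .1716 .15 -7.4
python3 - <<'E'
from station import *
import cv2,pickle
s=sense();p=camera("wrist");cv2.imwrite("pics/w1.png",p["color"][:,:,::-1]);pickle.dump((s,p),open("pics/w1.pkl","wb"))
E
```

```text
clock: 2.4
ee_pos: [0.6473, 0.1715, 0.2227]
ee_rot: [0.706, -0.044, -0.706, -0.044]
contact_force: [-0.6, 1.3, -0.1]
width: 0.0675
clock: 2.57
ee_pos: [0.6471, 0.1711, 0.2215]
ee_rot: [-0.705, 0.047, 0.706, 0.046]
contact_force: [-0.1, 0.8, -0.6]
width: 0.0576
pos [0.6471 0.1711 0.2215] tx [-0.001 -0.    -1.   ] ty [-1.316e-01 -9.913e-01  6.000e-04] F [-0.1  0.8 -0.6] w 0.0576 t 2.5667
slide [ 2.86 -0.02 -0.  ] spin 3.1387 spin -0.0029
```

View pics/w1.png

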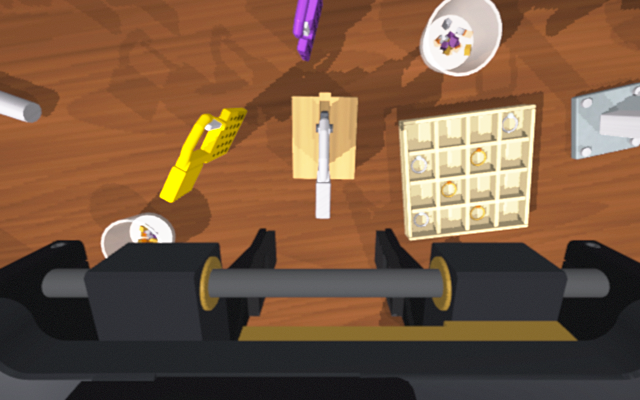

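```bash
cat >> h.py <<'E'
def wray(sp,uv,z):
    s,p=sp;M=Ro.from_quat(s["ee_rot"]).as_matrix();H=p["hand_eye"]
    d=M@H[:3,:3]@np.linalg.solve(p["mtx"],[uv[0],uv[1],1]);c=s["ee_pos"]+M@H[:3,3]
    return c+d*(z-c[2])/d[2]
E
python3 - <<'E'
from h import *
import cv2
sp=pickle.load(open("pics/w1.pkl","rb"))
S=np.array([.687,.1674,-.1295])
for uv in[(323,217.5),(324.5,182)]:
    P=wray(sp,uv,.136);c,sn=np.cos(S[2]),np.sin(S[2]);d=P[:2]-S[:2];print(P.round(4),np.round([c*d[0]+sn*d[1],-sn*d[0]+c*d[1]],4))
for u,v in[(292,97),(357,97),(356,179),(293,179)]:
    print(wray(sp,(u,v),.04).round(4))
I=sp[1]["color"][80:230,270:380,::-1];cv2.imwrite("pics/w1c.png",cv2.resize(I,None,fx=4,fy=4,interpolation=cv2.INTER_CUBIC))
E
```

```text
[0.632  0.1747 0.136 ] [-0.0555  0.0001]
[0.663  0.1692 0.136 ] [-0.024  -0.0013]
[0.736  0.1945 0.04  ]
[0.7269 0.1259 0.04  ]
[0.6377 0.1362 0.04  ]
[0.6472 0.2079 0.04  ]
```

View pics/w1c.png

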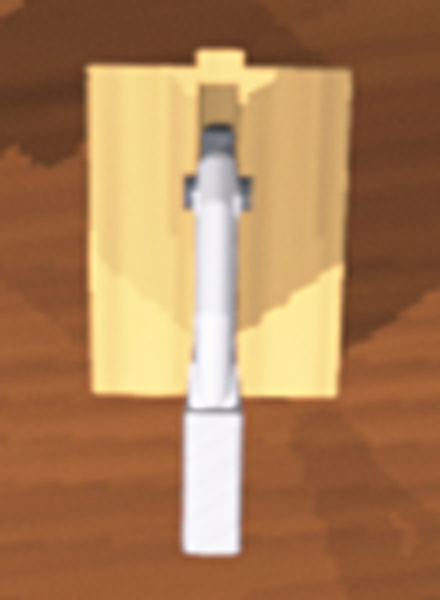

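The wrist view has the plate exactly along the tool. The tab's top runs from (324,182) to (323,218), so the plate sits 2.7 mm back and the tool is right over the tab. Going down.

```bash
python3 -m handwheel '[{"fingers":50,"slide":[1.2,0,0],"spin":0},{"fingers":50,"slide":[2.4,0,0],"spin":0},{"fingers":50,"slide":[3.6,0,0],"spin":0},{"fingers":50,"slide":[4.4,0,0],"spin":0},{"fingers":50,"slide":[4.9,0,0],"spin":0}]' 50
python3 -m handwheel '[{"fingers":50,"slide":[0,0,0],"spin":0},{"fingers":50,"slide":[0,0,0],"spin":0}]'
python3 g.py .6472 .1716 .099 -7.4
```

```text
clock: 3.03
ee_pos: [0.6435, 0.1739, 0.0972]
ee_rot: [-0.704, 0.045, 0.707, 0.044]
contact_force: [0.2, 0.4, 0.6]
width: 0.05
clock: 3.2
ee_pos: [0.6454, 0.1741, 0.1001]
ee_rot: [-0.705, 0.045, 0.706, 0.044]
contact_force: [0.1, 0.4, 0.5]
width: 0.0499
pos [0.6454 0.1741 0.1001] tx [-0.001 -0.001 -1.   ] ty [-1.256e-01 -9.921e-01  8.000e-04] F [0.1 0.4 0.5] w 0.0499 t 3.2
slide [ 0.04  0.09 -0.08] spin -3.1384 spin 0.0032
```

```bash
python3 -m handwheel '[{"fingers":50,"slide":[0,0,0],"spin":0},{"fingers":50,"slide":[0,0,0],"spin":0}]'
python3 g.py .6472 .1716 .099 -7.4
```

```text
clock: 3.37
ee_pos: [0.6468, 0.1739, 0.102]
ee_rot: [0.707, -0.044, -0.705, -0.045]
contact_force: [0.4, -0.1, -0.1]
width: 0.05
pos [0.6468 0.1739 0.102 ] tx [ 0.003  0.001 -1.   ] ty [-0.1266 -0.992  -0.0017] F [ 0.4 -0.1 -0.1] w 0.05 t 3.3667
slide [ 0.12  0.09 -0.03] spin -3.1394 spin 0.0022
```

```bash
python3 -m handwheel '[{"fingers":30,"slide":[0.1,0.08,0],"spin":0},{"fingers":30,"slide":[0.1,0.08,0],"spin":0},{"fingers":30,"slide":[0.1,0.08,0],"spin":0},{"fingers":30,"slide":[0.1,0.08,0],"spin":0}]' 50
python3 g.py .6472 .1716 .099 -7.4
python3 - <<'E'
from station import *
import cv2,pickle
for n in ("wrist","top"):
  s=sense();p=camera(n);cv2.imwrite(f"pics/{n}2.png",p["color"][:,:,::-1] if n=="wrist" else cv2.resize(p["color"][140:220,230:330,::-1],None,fx=6,fy=6));pickle.dump((s,p),open(f"pics/{n}2.pkl","wb"))
E
```

```text
clock: 3.7
ee_pos: [0.646, 0.1709, 0.0978]
ee_rot: [0.706, -0.045, -0.706, -0.045]
contact_force: [0.1, 0.5, -0.1]
width: 0.0331
pos [0.646  0.1709 0.0978] tx [ 0.  0. -1.] ty [-1.277e-01 -9.918e-01 -2.000e-04] F [ 0.1  0.5 -0.1] w 0.0331 t 3.7
slide [-0.05 -0.03 -0.05] spin -3.1405 spin 0.0011
```

View pics/wrist2.png

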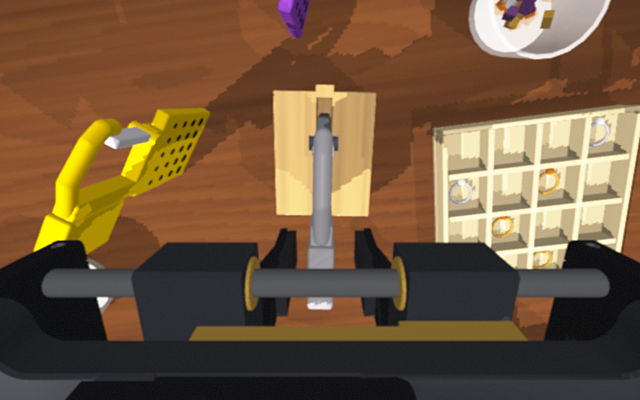

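View pics/top2.png

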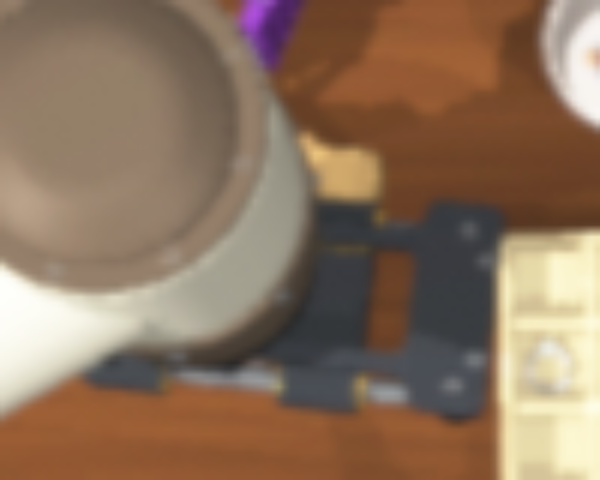

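```bash
python3 -m handwheel '[{"fingers":20,"slide":[0,-0.06,0],"spin":0},{"fingers":20,"slide":[0,-0.06,0],"spin":0},{"fingers":16,"slide":[0,-0.06,0],"spin":0},{"fingers":16,"slide":[0,-0.06,0],"spin":0},{"fingers":16,"slide":[0,-0.06,0],"spin":0}]' 50
python3 - <<'E'
from station import *
import cv2,pickle
for n in ("wrist",):
  s=sense();p=camera(n);cv2.imwrite(f"pics/{n}3.png",cv2.resize(p["color"][80:340,220:430,::-1],None,fx=2.3,fy=2.3));print(s["ee_pos"],s["contact_force"])
E
```

```text
clock: 4.22
ee_pos: [0.6461, 0.1725, 0.0975]
ee_rot: [-0.706, 0.045, 0.706, 0.045]
contact_force: [-0.5, -0.3, 0.1]
width: 0.0167
[0.64606297 0.172509   0.09753733] [-0.50225979 -0.26314634  0.06098354]
```

View pics/wrist3.png

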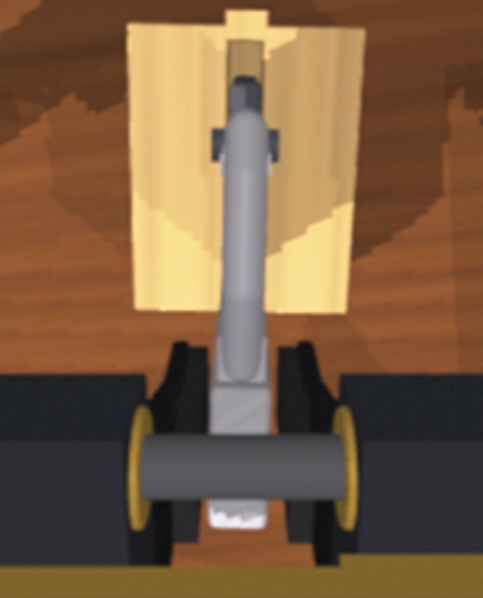

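```bash
python3 -m handwheel '[{"fingers":0,"slide":[0,0,0],"spin":0},{"fingers":0,"slide":[0,0,0],"spin":0},{"fingers":0,"slide":[0,0,0],"spin":0},{"fingers":0,"slide":[0,0,0],"spin":0}]' 50
python3 g.py .6472 .1716 .099 -7.4
python3 -m handwheel '[{"fingers":0,"slide":[-0.2,0,0],"spin":0},{"fingers":0,"slide":[-0.4,0,0],"spin":0},{"fingers":0,"slide":[-0.7,0,0],"spin":0},{"fingers":0,"slide":[-1,0,0],"spin":0},{"fingers":0,"slide":[-1.3,0,0],"spin":0}]'
python3 g.py .6472 .1716 .15 -7.4
```

```text
clock: 4.6
ee_pos: [0.6461, 0.1725, 0.0975]
ee_rot: [-0.706, 0.045, 0.706, 0.045]
contact_force: [-0.7, -0.4, 0.2]
width: 0.0114
pos [0.6461 0.1725 0.0975] tx [-0. -0. -1.] ty [-0.1274 -0.9919  0.    ] F [-0.7 -0.4  0.2] w 0.0114 t 4.6
slide [-0.06  0.03 -0.05] spin -3.1402 spin 0.0014 
clock: 5.02
ee_pos: [0.6461, 0.1725, 0.1309]
ee_rot: [0.706, -0.045, -0.706, -0.045]
contact_force: [-0.2, -0.1, -3.5]
width: 0.0116
pos [0.6461 0.1725 0.1309] tx [ 0.  0. -1.] ty [-0.1275 -0.9918 -0.    ] F [-0.2 -0.1 -3.5] w 0.0116 t 5.0167
slide [-0.77  0.03 -0.05] spin -3.1402 spin 0.0013
```

Lifted and out of the slot: it reads 3.5 N of weight and the width is steady. Now up and over, staying on the robot's side of the ring.

```bash
python3 -m handwheel '[{"fingers":0,"slide":[-0.7,0,0],"spin":0},{"fingers":0,"slide":[-1.4,0,0],"spin":0},{"fingers":0,"slide":[-2.1,0,0.5],"spin":0},{"fingers":0,"slide":[-2.8,0,1.2],"spin":0},{"fingers":0,"slide":[-2.8,0,2.2],"spin":0}]'
python3 g.py .45 .1 .2 5.3
```

```text
clock: 5.43
ee_pos: [0.5944, 0.1802, 0.205]
ee_rot: [0.709, -0.044, -0.702, -0.047]
contact_force: [0.4, 0.2, -1.9]
width: 0.0117
pos [0.5944 0.1802 0.205 ] tx [ 0.009  0.003 -1.   ] ty [-0.1278 -0.9918 -0.0044] F [ 0.4  0.2 -1.9] w 0.0117 t 5.4333
slide [0.13 3.92 5.32] spin 2.9209 spin -0.2207
```

```bash
python3 -m handwheel '[{"fingers":0,"slide":[0,0.6,0.8],"spin":0},{"fingers":0,"slide":[0,1.3,1.8],"spin":0},{"fingers":0,"slide":[0,2.1,2.9],"spin":0},{"fingers":0,"slide":[0,2.9,4.0],"spin":0},{"fingers":0,"slide":[0,3.7,5.0],"spin":0}]'
python3 -m handwheel '[{"fingers":0,"slide":[0,1.0,0.3],"spin":-0.04},{"fingers":0,"slide":[0,2.0,0.4],"spin":-0.08},{"fingers":0,"slide":[0,3.0,0.4],"spin":-0.12},{"fingers":0,"slide":[0,4.0,0.4],"spin":-0.17},{"fingers":0,"slide":[0,5.0,0.3],"spin":-0.22}]'
python3 g.py .46 -.1875 .2 5.3
```

```text
clock: 5.85
ee_pos: [0.454, 0.1029, 0.2007]
ee_rot: [0.706, -0.045, -0.705, -0.045]
contact_force: [-0.6, -0.5, -4.2]
width: 0.0115
clock: 6.27
ee_pos: [0.4316, -0.0203, 0.2012]
ee_rot: [0.707, 0.034, -0.706, 0.034]
contact_force: [0.6, -0.5, -4.2]
width: 0.0115
pos [ 0.4316 -0.0203  0.2012] tx [ 0.002  0.001 -1.   ] ty [ 9.530e-02 -9.955e-01 -6.000e-04] F [ 0.6 -0.5 -4.2] w 0.0115 t 6.2667
slide [ 0.05  6.76 -0.49] spin -3.1387 spin 0.0029
```

```bash
python3 -m handwheel '[{"fingers":0,"slide":[0,1.2,0],"spin":0},{"fingers":0,"slide":[0,2.5,0],"spin":0},{"fingers":0,"slide":[0,3.8,0],"spin":0},{"fingers":0,"slide":[0,5.1,0],"spin":0},{"fingers":0,"slide":[0,6.3,-0.2],"spin":0}]'
python3 -m handwheel '[{"fingers":0,"slide":[0,0.3,-0.1],"spin":0},{"fingers":0,"slide":[0,0.46,-0.2],"spin":0},{"fingers":0,"slide":[0,0.46,-0.2],"spin":0},{"fingers":0,"slide":[0,0.46,-0.2],"spin":0}]'
python3 g.py .46 -.1875 .1555 5.3
python3 - <<'E'
from station import *
import cv2,pickle
for n in ("wrist","top","scene"):
  s=sense();p=camera(n);pickle.dump((s,p),open(f"pics/{n}4.pkl","wb"));I=p["color"][:,:,::-1]
  if n=="top": I=cv2.resize(I[150:300,340:500],None,fx=4,fy=4,interpolation=cv2.INTER_CUBIC)
  if n=="scene": I=cv2.resize(I[130:330,140:300],None,fx=3,fy=3,interpolation=cv2.INTER_CUBIC)
  cv2.imwrite(f"pics/{n}4.png",I)
E
```

```text
clock: 6.68
ee_pos: [0.451, -0.1775, 0.2012]
ee_rot: [0.707, 0.032, -0.706, 0.032]
contact_force: [-0.1, 1.4, -2.2]
width: 0.0116
clock: 7.02
ee_pos: [0.4577, -0.1861, 0.2002]
ee_rot: [-0.706, -0.033, 0.706, -0.033]
contact_force: [0.2, -0.3, -2.2]
width: 0.0117
pos [ 0.4577 -0.1861  0.2002] tx [-0.  0. -1.] ty [ 9.240e-02 -9.957e-01 -4.000e-04] F [ 0.2 -0.3 -2.2] w 0.0117 t 7.0167
slide [ 1.79  0.07 -0.09] spin -3.1416 spin 0.0
```

View pics/wrist4.png

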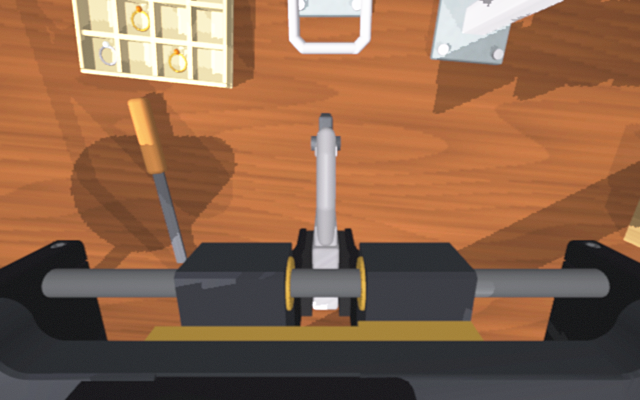

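View pics/top4.png

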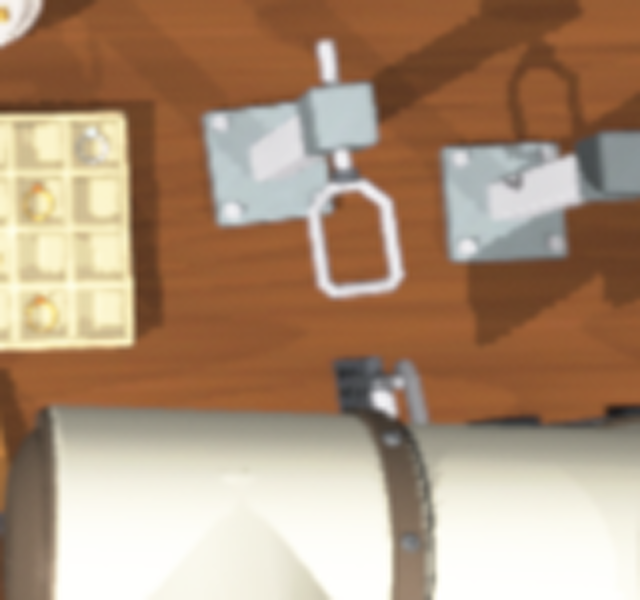

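View pics/scene4.png

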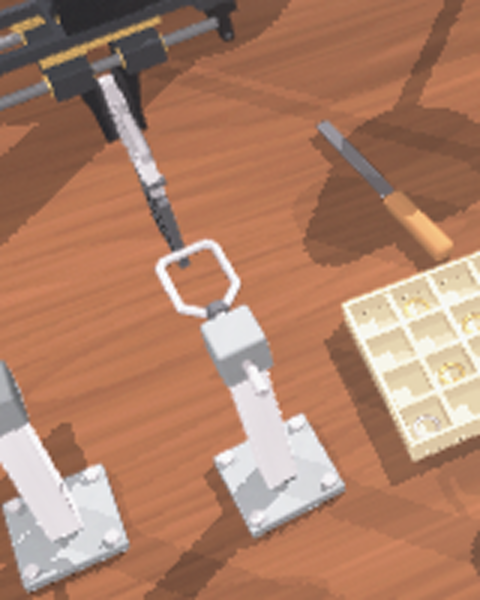

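```bash
python3 - <<'E'
from h import *
import cv2
sp=pickle.load(open("pics/wrist4.pkl","rb"))
I=sp[1]["color"][0:160,270:390,::-1];cv2.imwrite("pics/w4c.png",cv2.resize(I,None,fx=5,fy=5,interpolation=cv2.INTER_CUBIC))
M=Ro.from_quat(sp[0]["ee_rot"]).as_matrix();p0=sp[0]["ee_pos"]
for uv,z in[((331.5,47),.170),((290,47),.17),((372,47),.17),((325.5,120),.2002+.021),((326,135),.2002-.0875+.132),((324,210),.2447)]:
    P=wray(sp,uv,z);print(P.round(4),(M.T@(P-p0)).round(4))
E
```

```text
[ 0.567  -0.1796  0.17  ] [ 0.0302  0.0037 -0.1094]
[ 0.5648 -0.156   0.17  ] [ 0.0302 -0.0201 -0.1094]
[ 0.5691 -0.2026  0.17  ] [ 0.0302  0.0268 -0.1094]
[ 0.5288 -0.1797  0.2212] [-0.021   0.0002 -0.0714]
[ 0.5245 -0.1802  0.2447] [-0.0445  0.0003 -0.0671]
[ 0.4946 -0.1822  0.2447] [-0.0445 -0.0005 -0.0371]
```

View pics/w4c.png

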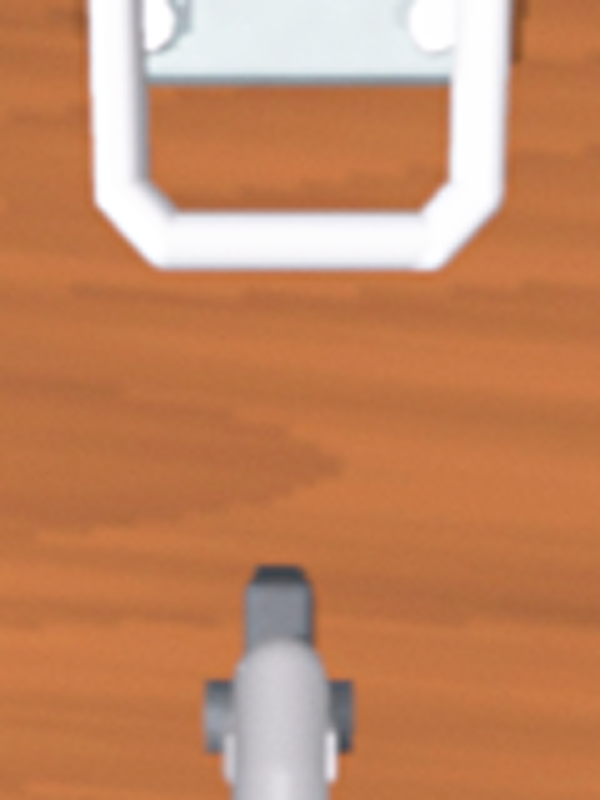

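The bar is 109 mm ahead of the TCP, 2.7 mm to the side and square to the hook, which agrees with the top and scene estimates. Centring and lowering to the entry height.

```bash
python3 -m handwheel '[{"fingers":0,"slide":[0.5,0.1,0],"spin":0},{"fingers":0,"slide":[1.0,0.1,0],"spin":0},{"fingers":0,"slide":[1.5,0.1,0],"spin":0},{"fingers":0,"slide":[1.79,0.1,0],"spin":0},{"fingers":0,"slide":[1.79,0.1,0],"spin":0}]' 60
python3 -m handwheel '[{"fingers":0,"slide":[0,0,-0.4],"spin":0},{"fingers":0,"slide":[0,0,-0.8],"spin":0},{"fingers":0,"slide":[0,0,-1.0],"spin":0},{"fingers":0,"slide":[0,0,-1.0],"spin":0},{"fingers":0,"slide":[0,0,-1.0],"spin":0}]' 60
python3 g.py .46 -.1875 .1555 5.3
python3 - <<'E'
from station import *
import cv2,pickle
for n in ("wrist","scene"):
  s=sense();p=camera(n);pickle.dump((s,p),open(f"pics/{n}5.pkl","wb"));I=p["color"][:,:,::-1]
  if n=="wrist": I=cv2.resize(I[0:320,200:450],None,fx=2,fy=1.8,interpolation=cv2.INTER_CUBIC)
  if n=="scene": I=cv2.resize(I[140:260,160:280],None,fx=5,fy=5,interpolation=cv2.INTER_CUBIC)
  cv2.imwrite(f"pics/{n}5.png",I)
E
```

```text
clock: 7.58
ee_pos: [0.4569, -0.1883, 0.1538]
ee_rot: [-0.705, -0.033, 0.708, -0.033]
contact_force: [-0.7, -0.7, -4.1]
width: 0.0116
clock: 8.0
ee_pos: [0.4836, -0.1868, 0.1555]
ee_rot: [0.706, 0.033, -0.706, 0.033]
contact_force: [0.1, -0.0, -3.3]
width: 0.0117
pos [ 0.4836 -0.1868  0.1555] tx [ 0.  0. -1.] ty [ 9.230e-02 -9.957e-01 -1.000e-04] F [ 0.1 -0.  -3.3] w 0.0117 t 8.0
slide [-0.   -0.06  0.94] spin 3.1415 spin -0.0001
```

View pics/wrist5.png

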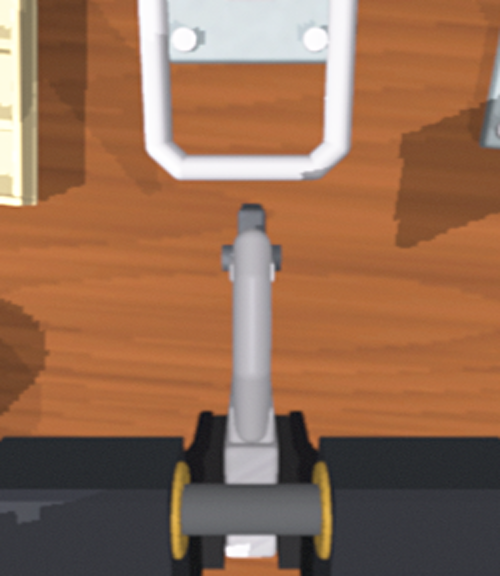

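View pics/scene5.png

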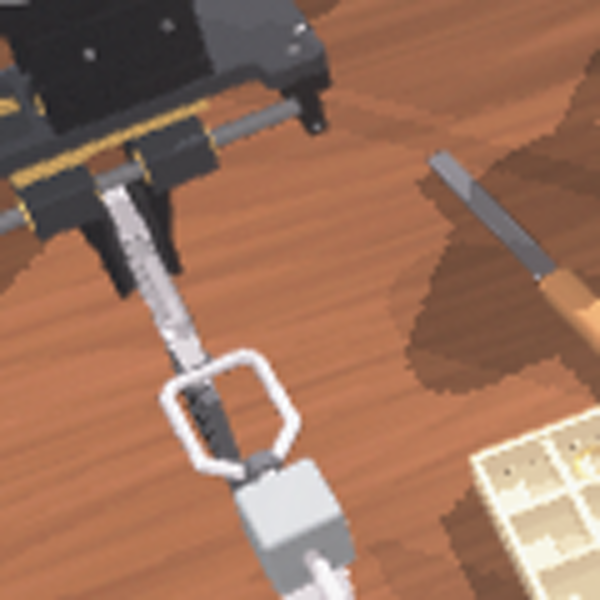

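```bash
cat > ov.py <<'E'
import sys,cv2
from h import *
def overlay(tag,gx=-38,gz=87.5,tilt=0,out="ov"):
    for n in ("wrist","scene"):
        s,p=pickle.load(open(f"pics/{n}{tag}.pkl","rb"))
        M=Ro.from_quat(s["ee_rot"]).as_matrix();p0=s["ee_pos"]
        fx=-M[:,2];fy=-M[:,1];fz=-M[:,0]
        o,sz=((200,0),(250,320)) if n=="wrist" else ((160,140),(120,120))
        f=2 if n=="wrist" else 6
        I=cv2.resize(p["color"][o[1]:o[1]+sz[1],o[0]:o[0]+sz[0],::-1],None,fx=f,fy=f,interpolation=cv2.INTER_CUBIC)
        c,sn=np.cos(np.radians(tilt)),np.sin(np.radians(tilt))
        for part,th,col in (([(-26,0),(34,0),(34,70),(-26,70)],8,(0,0,255)),([(-53,84),(-21,84),(-21,126),(-53,126)],12,(0,255,0)),([(-11,78),(-11,124),(0,132),(27,124),(27,108.5)],8,(255,0,0))):
            for sy in(-th/2,th/2):
                a=np.array([[x-gx,z-gz-19] for x,z in part],float)
                a=a@np.array([[c,sn],[-sn,c]]);a[:,1]+=19
                W=p0+(np.outer(a[:,0],fx)+sy*fy+np.outer(a[:,1],fz))/1e3
                if n=="scene": q=proj(p,W)
                else:
                    H=np.linalg.inv(p["hand_eye"]);T=(W-p0)@M;C=T@H[:3,:3].T+H[:3,3];q=C@p["mtx"].T;q=q[:,:2]/q[:,2:]
                q=((q-np.array(o)+.5)*f-.5).astype(int);cv2.polylines(I,[q],col!=(255,0,0),col,1)
        cv2.imwrite(f"pics/{out}_{n}{tag}.png",I)
overlay(*[sys.argv[1]]+[float(a) for a in sys.argv[2:]])
E
python3 ov.py 5
```

```text
(no output)
```

View pics/ov_scene5.png

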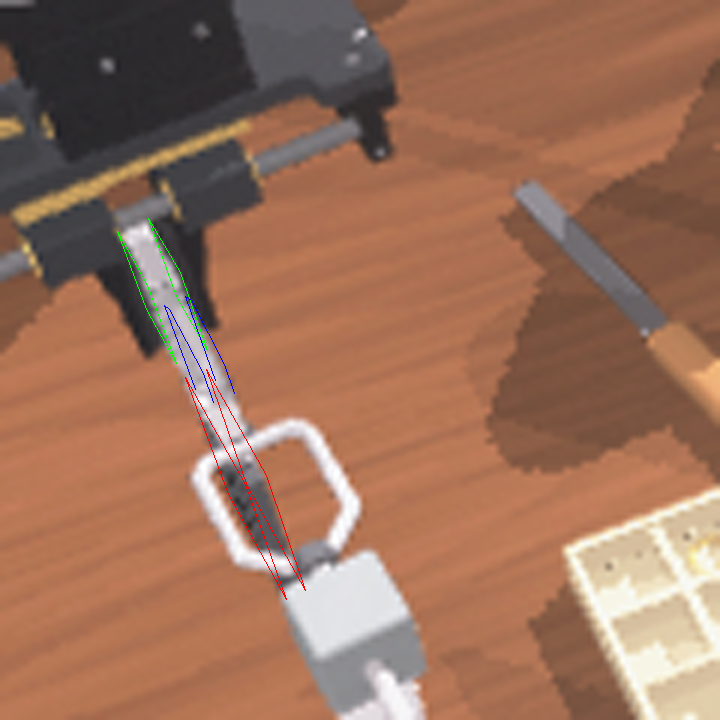

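View pics/ov_wrist5.png

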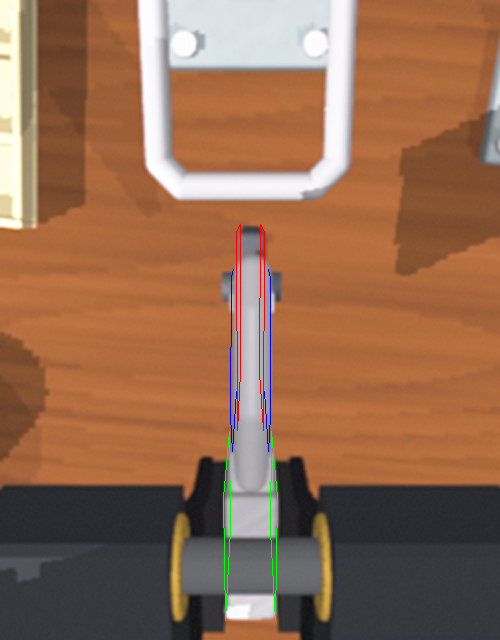

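Model and image agree, and the plate is not tilted in the grip. Advancing gently while watching the force.

```bash
python3 -m handwheel '[{"fingers":0,"slide":[0,0,-0.2],"spin":0},{"fingers":0,"slide":[0,0,-0.4],"spin":0},{"fingers":0,"slide":[0,0,-0.52],"spin":0},{"fingers":0,"slide":[0,0,-0.52],"spin":0},{"fingers":0,"slide":[0,0,-0.52],"spin":0}]'
for i in 1; do python3 -m handwheel '[{"fingers":0,"slide":[0,0,-0.06],"spin":0},{"fingers":0,"slide":[0,0,-0.12],"spin":0},{"fingers":0,"slide":[0,0,-0.12],"spin":0}]'; done
python3 g.py .567 -.179 .1555
```

```text
clock: 8.52
ee_pos: [0.4961, -0.1856, 0.1552]
ee_rot: [-0.706, -0.033, 0.706, -0.033]
contact_force: [0.7, 0.3, -4.2]
width: 0.0113
clock: 8.77
ee_pos: [0.4992, -0.1854, 0.1554]
ee_rot: [0.706, 0.033, -0.706, 0.033]
contact_force: [0.7, -1.2, -3.5]
width: 0.0116
pos [ 0.4992 -0.1854  0.1554] tx [ 0. -0. -1.] ty [ 9.210e-02 -9.958e-01  1.000e-04] F [ 0.7 -1.2 -3.5] w 0.0116 t 8.7667
slide [-0.01 -0.01 -2.72]
```

```bash
python3 -m handwheel '[{"fingers":0,"slide":[0,0,-0.06],"spin":0},{"fingers":0,"slide":[0,0,-0.12],"spin":0},{"fingers":0,"slide":[0,0,-0.12],"spin":0}]'
python3 g.py .567 -.179 .1555
```

```text
clock: 9.02
ee_pos: [0.5023, -0.1851, 0.1554]
ee_rot: [0.707, 0.033, -0.706, 0.033]
contact_force: [-0.3, 0.1, -3.3]
width: 0.0114
pos [ 0.5023 -0.1851  0.1554] tx [ 0. -0. -1.] ty [ 9.220e-02 -9.957e-01  2.000e-04] F [-0.3  0.1 -3.3] w 0.0114 t 9.0167
slide [-0.   -0.01 -2.6 ]
```

```bash
python3 -m handwheel '[{"fingers":0,"slide":[0,0,-0.06],"spin":0},{"fingers":0,"slide":[0,0,-0.12],"spin":0},{"fingers":0,"slide":[0,0,-0.12],"spin":0}]'
python3 g.py .567 -.179 .1555
```

```text
clock: 9.27
ee_pos: [0.5042, -0.1849, 0.1552]
ee_rot: [-0.706, -0.033, 0.707, -0.033]
contact_force: [-2.5, -0.0, -2.2]
width: 0.0115
pos [ 0.5042 -0.1849  0.1552] tx [-0.002  0.    -1.   ] ty [ 9.200e-02 -9.958e-01 -2.000e-04] F [-2.5 -0.  -2.2] w 0.0115 t 9.2667
slide [-0.02 -0.   -2.52]
```

Contact with the gate at TCP x of about 0.503, as predicted for a bar at 0.567, so the bar passed below the nose. Pushing on.

```bash
python3 -m handwheel '[{"fingers":0,"slide":[0,0,-0.08],"spin":0},{"fingers":0,"slide":[0,0,-0.16],"spin":0},{"fingers":0,"slide":[0,0,-0.24],"spin":0}]'
python3 g.py .567 -.179 .1555
```

```text
clock: 9.52
ee_pos: [0.5091, -0.1844, 0.1549]
ee_rot: [-0.705, -0.033, 0.708, -0.032]
contact_force: [-6.7, -0.2, -0.5]
width: 0.0113
pos [ 0.5091 -0.1844  0.1549] tx [-0.004  0.    -1.   ] ty [ 9.160e-02 -9.958e-01 -7.000e-04] F [-6.7 -0.2 -0.5] w 0.0113 t 9.5167
slide [-0.03 -0.   -2.33]
```

```bash
python3 -m handwheel '[{"fingers":0,"slide":[0,0,-0.08],"spin":0},{"fingers":0,"slide":[0,0,-0.16],"spin":0},{"fingers":0,"slide":[0,0,-0.24],"spin":0}]'
python3 g.py .567 -.179 .1555
```

```text
clock: 9.77
ee_pos: [0.5136, -0.1839, 0.1543]
ee_rot: [-0.704, -0.033, 0.709, -0.032]
contact_force: [-8.3, -1.3, -1.7]
width: 0.0119
pos [ 0.5136 -0.1839  0.1543] tx [-0.008  0.001 -1.   ] ty [ 0.0911 -0.9958 -0.0014] F [-8.3 -1.3 -1.7] w 0.0119 t 9.7667
slide [-0.07  0.   -2.14]
```

```bash
python3 -m handwheel '[{"fingers":0,"slide":[0,0,-0.08],"spin":0},{"fingers":0,"slide":[0,0,-0.16],"spin":0},{"fingers":0,"slide":[0,0,-0.16],"spin":0}]'
python3 g.py .567 -.179 .1555
```

```text
clock: 10.02
ee_pos: [0.5169, -0.1834, 0.1536]
ee_rot: [-0.703, -0.033, 0.71, -0.032]
contact_force: [-8.0, -1.0, -3.0]
width: 0.0115
pos [ 0.5169 -0.1834  0.1536] tx [-0.01   0.001 -1.   ] ty [ 0.0909 -0.9959 -0.002 ] F [-8. -1. -3.] w 0.0115 t 10.0167
slide [-0.1   0.01 -2.01]
```

```bash
python3 -m handwheel '[{"fingers":0,"slide":[-0.03,0,-0.08],"spin":0},{"fingers":0,"slide":[-0.06,0,-0.16],"spin":0},{"fingers":0,"slide":[-0.06,0,-0.16],"spin":0}]'
python3 g.py .567 -.179 .1555
```

```text
clock: 10.27
ee_pos: [0.5199, -0.183, 0.1546]
ee_rot: [-0.702, -0.033, 0.711, -0.031]
contact_force: [-9.9, -1.4, -4.1]
width: 0.0117
pos [ 0.5199 -0.183   0.1546] tx [-0.013  0.001 -1.   ] ty [ 0.0906 -0.9959 -0.0024] F [-9.9 -1.4 -4.1] w 0.0117 t 10.2667
slide [-0.06  0.01 -1.89]
```

```bash
python3 -m handwheel '[{"fingers":0,"slide":[0,0,-0.08],"spin":0},{"fingers":0,"slide":[0,0,-0.16],"spin":0},{"fingers":0,"slide":[0,0,-0.16],"spin":0}]'
python3 g.py .567 -.179 .1555
```

```text
clock: 10.52
ee_pos: [0.5233, -0.1825, 0.154]
ee_rot: [-0.701, -0.033, 0.711, -0.031]
contact_force: [-9.6, -1.5, -6.0]
width: 0.0119
pos [ 0.5233 -0.1825  0.154 ] tx [-0.014  0.002 -1.   ] ty [ 0.0903 -0.9959 -0.003 ] F [-9.6 -1.5 -6. ] w 0.0119 t 10.5167
slide [-0.08  0.02 -1.75]
```

```bash
python3 - <<'E'
from station import *
import cv2,pickle
for n in ("wrist","scene"):
  s=sense();p=camera(n);pickle.dump((s,p),open(f"pics/{n}6.pkl","wb"))
E
python3 ov.py 6
```

```text
(no output)
```

View pics/ov_wrist6.png

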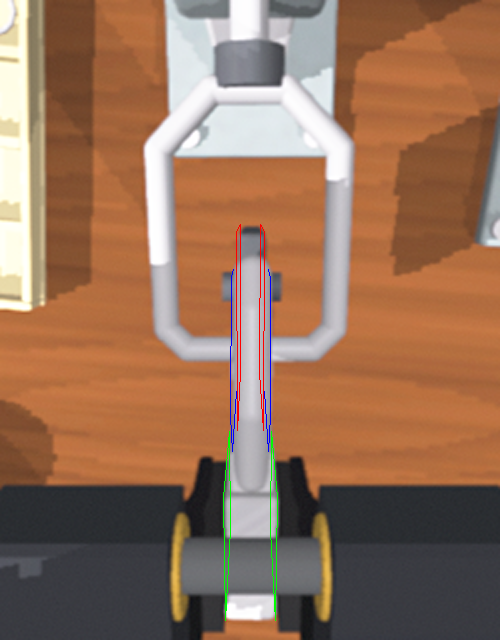

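View pics/ov_scene6.png

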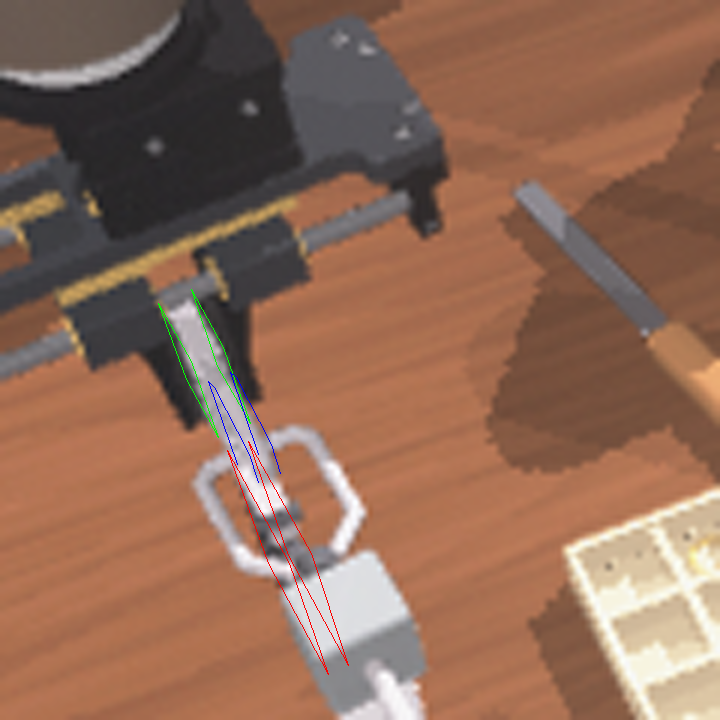

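The bar now lies inside the mouth, crossing the hook at about (250,350) in the wrist crop, and it is centred. Continuing.

```bash
python3 -m handwheel '[{"fingers":0,"slide":[-0.03,0,-0.06],"spin":0},{"fingers":0,"slide":[-0.03,0,-0.12],"spin":0},{"fingers":0,"slide":[-0.03,0,-0.12],"spin":0}]'
python3 g.py .567 -.179 .1555
```

```text
clock: 10.87
ee_pos: [0.5258, -0.1822, 0.1544]
ee_rot: [-0.701, -0.033, 0.712, -0.031]
contact_force: [-9.9, -0.2, -5.1]
width: 0.0118
pos [ 0.5258 -0.1822  0.1544] tx [-0.015  0.002 -1.   ] ty [ 0.0902 -0.9959 -0.0033] F [-9.9 -0.2 -5.1] w 0.0118 t 10.8667
slide [-0.07  0.02 -1.65]
```

```bash
python3 -m handwheel '[{"fingers":0,"slide":[-0.03,0,-0.06],"spin":0},{"fingers":0,"slide":[-0.03,0,-0.12],"spin":0},{"fingers":0,"slide":[-0.03,0,-0.12],"spin":0}]'
python3 g.py .567 -.179 .1555
```

```text
clock: 11.12
ee_pos: [0.5284, -0.1819, 0.1548]
ee_rot: [-0.701, -0.033, 0.712, -0.031]
contact_force: [-9.8, -1.4, -6.5]
width: 0.0118
pos [ 0.5284 -0.1819  0.1548] tx [-0.016  0.002 -1.   ] ty [ 0.09   -0.9959 -0.0036] F [-9.8 -1.4 -6.5] w 0.0118 t 11.1167
slide [-0.05  0.02 -1.55]
```

```bash
python3 -m handwheel '[{"fingers":0,"slide":[-0.02,0,-0.06],"spin":0},{"fingers":0,"slide":[-0.02,0,-0.06],"spin":0},{"fingers":0,"slide":[-0.02,0,-0.06],"spin":0}]'
python3 g.py .567 -.179 .1555
```

```text
clock: 11.37
ee_pos: [0.5298, -0.1817, 0.1551]
ee_rot: [-0.701, -0.033, 0.712, -0.031]
contact_force: [-10.1, -0.9, -7.6]
width: 0.0116
pos [ 0.5298 -0.1817  0.1551] tx [-0.016  0.002 -1.   ] ty [ 0.09   -0.9959 -0.0038] F [-10.1  -0.9  -7.6] w 0.0116 t 11.3667
slide [-0.04  0.03 -1.49]
```

```bash
python3 -m handwheel '[{"fingers":0,"slide":[-0.02,0,-0.06],"spin":0},{"fingers":0,"slide":[-0.02,0,-0.06],"spin":0}]'
python3 g.py .567 -.179 .1555
```

```text
clock: 11.53
ee_pos: [0.5312, -0.1815, 0.1555]
ee_rot: [-0.7, -0.033, 0.712, -0.031]
contact_force: [-9.9, -0.4, -7.6]
width: 0.0117
pos [ 0.5312 -0.1815  0.1555] tx [-0.017  0.002 -1.   ] ty [ 0.09   -0.9959 -0.004 ] F [-9.9 -0.4 -7.6] w 0.0117 t 11.5333
slide [-0.02  0.03 -1.44]
```

```bash
python3 -m handwheel '[{"fingers":0,"slide":[-0.02,0,-0.06],"spin":0},{"fingers":0,"slide":[-0.02,0,-0.06],"spin":0}]'
python3 g.py .567 -.179 .1555
```

```text
clock: 11.7
ee_pos: [0.5326, -0.1813, 0.1559]
ee_rot: [-0.7, -0.033, 0.712, -0.031]
contact_force: [-9.3, -0.4, -8.1]
width: 0.012
pos [ 0.5326 -0.1813  0.1559] tx [-0.017  0.003 -1.   ] ty [ 0.0899 -0.9959 -0.0041] F [-9.3 -0.4 -8.1] w 0.012 t 11.7
slide [-0.01  0.03 -1.38]
```

```bash
python3 -m handwheel '[{"fingers":0,"slide":[0,0,-0.06],"spin":0},{"fingers":0,"slide":[0,0,-0.06],"spin":0}]'
python3 g.py .567 -.179 .1555
```

```text
clock: 11.87
ee_pos: [0.5386, -0.1814, 0.1577]
ee_rot: [-0.704, -0.033, 0.708, -0.032]
contact_force: [-4.4, -0.3, -6.1]
width: 0.0117
pos [ 0.5386 -0.1814  0.1577] tx [-0.006  0.001 -1.   ] ty [ 0.0912 -0.9958 -0.0015] F [-4.4 -0.3 -6.1] w 0.0117 t 11.8667
slide [ 0.08  0.01 -1.14]
```

The force dropped and the tool sprang forward 6 mm: the gate has snapped past. Checking.

```bash
python3 -m handwheel '[{"fingers":0,"slide":[0,0,0],"spin":0},{"fingers":0,"slide":[0,0,0],"spin":0},{"fingers":0,"slide":[0,0,0],"spin":0}]'
python3 g.py .567 -.179 .1555
python3 - <<'E'
from station import *
import cv2,pickle
for n in ("wrist","scene"):
  s=sense();p=camera(n);pickle.dump((s,p),open(f"pics/{n}7.pkl","wb"));I=p["color"][:,:,::-1]
  if n=="wrist": I=cv2.resize(I[90:220,260:390],None,fx=4,fy=4,interpolation=cv2.INTER_CUBIC)
  if n=="scene": I=cv2.resize(I[180:260,170:250],None,fx=7,fy=7,interpolation=cv2.INTER_CUBIC)
  cv2.imwrite(f"pics/{n}7.png",I)
E
```

```text
clock: 12.12
ee_pos: [0.5385, -0.1814, 0.1584]
ee_rot: [-0.704, -0.033, 0.708, -0.032]
contact_force: [-5.5, -1.7, -6.7]
width: 0.0113
pos [ 0.5385 -0.1814  0.1584] tx [-0.006  0.001 -1.   ] ty [ 0.0914 -0.9958 -0.0014] F [-5.5 -1.7 -6.7] w 0.0113 t 12.1167
slide [ 0.11  0.01 -1.14]
```

View pics/wrist7.png

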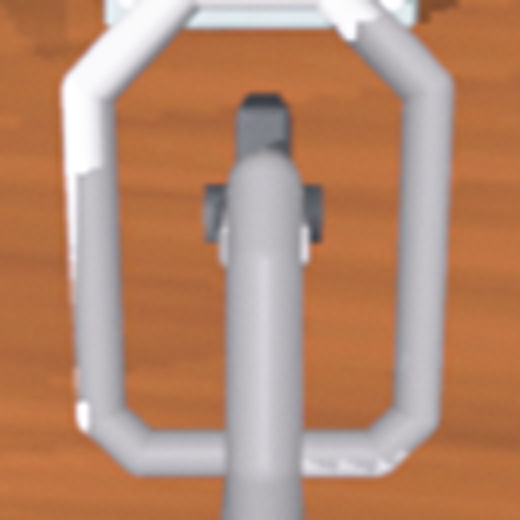

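View pics/scene7.png

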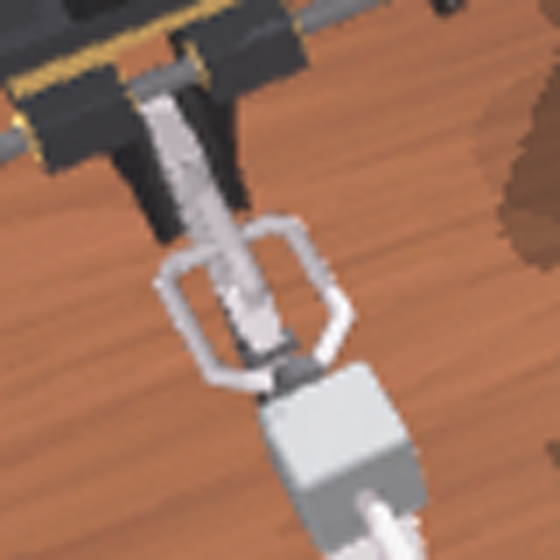

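Bar is at the throat with 5 N. Backing off to the crown's x; the force should go to zero if the gate is shut.

```bash
python3 -m handwheel '[{"fingers":0,"slide":[0,0,0.1],"spin":0},{"fingers":0,"slide":[0,0,0.2],"spin":0},{"fingers":0,"slide":[0,0,0.3],"spin":0},{"fingers":0,"slide":[0,0,0.4],"spin":0},{"fingers":0,"slide":[0,0,0.4],"spin":0}]'
python3 -m handwheel '[{"fingers":0,"slide":[0,0,0],"spin":0},{"fingers":0,"slide":[0,0,0],"spin":0}]'
python3 g.py .529 -.1823 .1365
```

```text
clock: 12.63
ee_pos: [0.5316, -0.1825, 0.1608]
ee_rot: [0.707, 0.033, -0.705, 0.033]
contact_force: [0.1, 0.3, -4.1]
width: 0.0115
clock: 12.8
ee_pos: [0.5314, -0.1825, 0.1603]
ee_rot: [0.707, 0.033, -0.706, 0.033]
contact_force: [0.7, -0.3, -2.6]
width: 0.0116
pos [ 0.5314 -0.1825  0.1603] tx [ 0.002 -0.    -1.   ] ty [ 9.230e-02 -9.957e-01  4.000e-04] F [ 0.7 -0.3 -2.6] w 0.0116 t 12.8
slide [ 0.95 -0.02  0.1 ]
```

```bash
python3 -m handwheel '[{"fingers":0,"slide":[0.2,0,0.05],"spin":0},{"fingers":0,"slide":[0.4,0,0.1],"spin":0},{"fingers":0,"slide":[0.6,0,0.1],"spin":0},{"fingers":0,"slide":[0.75,0,0.1],"spin":0},{"fingers":0,"slide":[0.75,0,0.1],"spin":0}]'
python3 g.py .529 -.1823 .1365
```

```text
clock: 13.22
ee_pos: [0.5275, -0.1826, 0.1396]
ee_rot: [-0.705, -0.033, 0.707, -0.032]
contact_force: [-0.9, 0.1, -2.9]
width: 0.0116
pos [ 0.5275 -0.1826  0.1396] tx [-0.003  0.    -1.   ] ty [ 9.190e-02 -9.958e-01 -7.000e-04] F [-0.9  0.1 -2.9] w 0.0116 t 13.2167
slide [ 0.12 -0.01 -0.06]
```

```bash
python3 -m handwheel '[{"fingers":0,"slide":[0.06,0,0],"spin":0},{"fingers":0,"slide":[0.06,0,0],"spin":0},{"fingers":0,"slide":[0.06,0,0],"spin":0}]'
python3 g.py .529 -.1823 .1365
```

```text
clock: 13.47
ee_pos: [0.5285, -0.1827, 0.1396]
ee_rot: [0.706, 0.033, -0.706, 0.033]
contact_force: [-0.4, -0.6, -3.1]
width: 0.0117
pos [ 0.5285 -0.1827  0.1396] tx [ 0. -0. -1.] ty [ 9.210e-02 -9.957e-01  1.000e-04] F [-0.4 -0.6 -3.1] w 0.0117 t 13.4667
slide [ 0.13 -0.02 -0.02]
```

```bash
python3 -m handwheel '[{"fingers":0,"slide":[0.06,0,0],"spin":0},{"fingers":0,"slide":[0.06,0,0],"spin":0},{"fingers":0,"slide":[0.06,0,0],"spin":0}]'
python3 g.py .529 -.1823 .1365
```

```text
clock: 13.72
ee_pos: [0.5283, -0.1827, 0.1381]
ee_rot: [-0.706, -0.033, 0.706, -0.033]
contact_force: [0.1, 0.9, -3.9]
width: 0.0117
pos [ 0.5283 -0.1827  0.1381] tx [-0. -0. -1.] ty [ 0.0921 -0.9958  0.    ] F [ 0.1  0.9 -3.9] w 0.0117 t 13.7167
slide [ 0.06 -0.01 -0.03]
```

```bash
python3 -m handwheel '[{"fingers":0,"slide":[0.06,0,0],"spin":0},{"fingers":0,"slide":[0.06,0,0],"spin":0},{"fingers":0,"slide":[0.06,0,0],"spin":0}]'
python3 g.py .529 -.1823 .1365
```

```text
clock: 13.97
ee_pos: [0.5284, -0.1827, 0.1367]
ee_rot: [0.706, 0.033, -0.706, 0.033]
contact_force: [-0.3, 0.1, -3.3]
width: 0.0121
pos [ 0.5284 -0.1827  0.1367] tx [ 0. -0. -1.] ty [ 9.210e-02 -9.958e-01  1.000e-04] F [-0.3  0.1 -3.3] w 0.0121 t 13.9667
slide [ 0.01 -0.01 -0.02]
```

```bash
python3 -m handwheel '[{"fingers":0,"slide":[0.06,0,0],"spin":0},{"fingers":0,"slide":[0.06,0,0],"spin":0},{"fingers":0,"slide":[0.06,0,0],"spin":0}]'
python3 g.py .529 -.1823 .1365
```

```text
clock: 14.22
ee_pos: [0.529, -0.1828, 0.1361]
ee_rot: [0.707, 0.033, -0.706, 0.033]
contact_force: [-0.8, 0.8, 2.4]
width: 0.0118
pos [ 0.529  -0.1828  0.1361] tx [ 0.002 -0.001 -1.   ] ty [ 9.250e-02 -9.957e-01  7.000e-04] F [-0.8  0.8  2.4] w 0.0118 t 14.2167
slide [-0.02 -0.02 -0.  ]
```

The weight is on the bar at the predicted height. Releasing gently.

```bash
python3 -m handwheel '[{"fingers":0,"slide":[-0.02,0,0],"spin":0},{"fingers":0,"slide":[-0.02,0,0],"spin":0},{"fingers":0,"slide":[-0.02,0,0],"spin":0}]' 20
python3 g.py .529 -.1823 .1365
python3 -m handwheel '[{"fingers":14,"slide":[0,0,0],"spin":0},{"fingers":18,"slide":[0,0,0],"spin":0},{"fingers":24,"slide":[0,0,0],"spin":0},{"fingers":34,"slide":[0,0,0],"spin":0},{"fingers":34,"slide":[0,0,0],"spin":0}]'
python3 g.py .529 -.1823 .1365
python3 - <<'E'
from station import *
import cv2,pickle
for n in ("wrist","scene"):
  s=sense();p=camera(n);I=p["color"][:,:,::-1]
  if n=="wrist": I=cv2.resize(I[90:350,220:430],None,fx=2.3,fy=2.3,interpolation=cv2.INTER_CUBIC)
  if n=="scene": I=cv2.resize(I[180:280,170:270],None,fx=6,fy=6,interpolation=cv2.INTER_CUBIC)
  cv2.imwrite(f"pics/{n}8.png",I)
E
```

```text
clock: 14.47
ee_pos: [0.5289, -0.1829, 0.1361]
ee_rot: [0.707, 0.032, -0.706, 0.033]
contact_force: [-0.2, -1.4, 3.2]
width: 0.0121
pos [ 0.5289 -0.1829  0.1361] tx [ 0.002 -0.001 -1.   ] ty [ 9.220e-02 -9.957e-01  7.000e-04] F [-0.2 -1.4  3.2] w 0.0121 t 14.4667
slide [-0.02 -0.02 -0.01] 
clock: 14.88
ee_pos: [0.5282, -0.1826, 0.1352]
ee_rot: [-0.706, -0.033, 0.707, -0.033]
contact_force: [-0.1, 1.1, -0.5]
width: 0.0294
pos [ 0.5282 -0.1826  0.1352] tx [-0.001  0.    -1.   ] ty [ 9.210e-02 -9.958e-01 -2.000e-04] F [-0.1  1.1 -0.5] w 0.0294 t 14.8833
slide [-0.05 -0.01 -0.03]
```

View pics/wrist8.png

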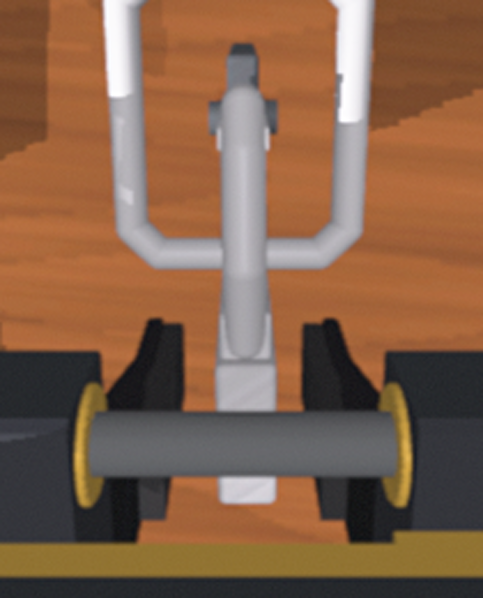

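View pics/scene8.png

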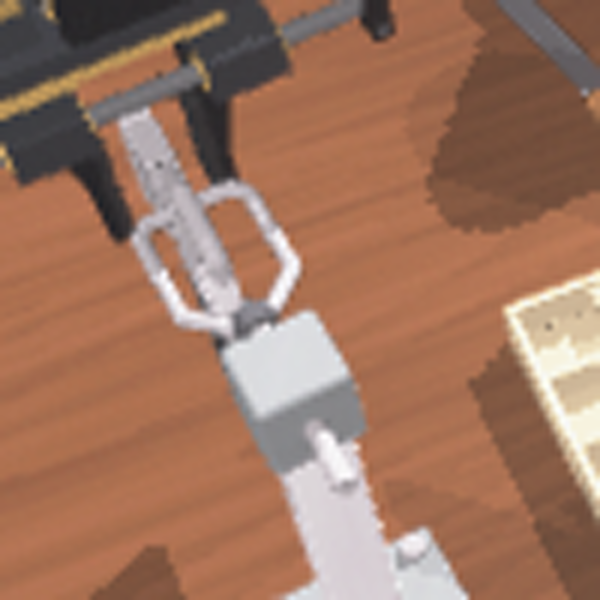

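The plate hangs free between the open fingers. Retracting straight up, then letting it settle.

```bash
python3 -m handwheel '[{"fingers":36,"slide":[-0.3,0,0],"spin":0},{"fingers":36,"slide":[-0.7,0,0],"spin":0},{"fingers":36,"slide":[-1.2,0,0],"spin":0},{"fingers":36,"slide":[-1.8,0,0],"spin":0},{"fingers":36,"slide":[-2.4,0,0],"spin":0}]'
python3 -m handwheel '[{"fingers":36,"slide":[-0.8,0,0.2],"spin":0},{"fingers":36,"slide":[-1.6,0,0.6],"spin":0},{"fingers":36,"slide":[-2.4,0,1.2],"spin":0},{"fingers":36,"slide":[-2.4,0,2.2],"spin":0},{"fingers":36,"slide":[-2.4,0,3.2],"spin":0}]'
python3 -m handwheel '[{"fingers":36,"slide":[0,0,0.5],"spin":0},{"fingers":36,"slide":[0,0,0.5],"spin":0},{"fingers":36,"slide":[0,0,0.5],"spin":0},{"fingers":36,"slide":[0,0,0.5],"spin":0},{"fingers":36,"slide":[0,0,0.5],"spin":0}]'
for i in 1 2 3 4; do python3 -m handwheel '[{"fingers":36,"slide":[0,0,0],"spin":0},{"fingers":36,"slide":[0,0,0],"spin":0},{"fingers":36,"slide":[0,0,0],"spin":0},{"fingers":36,"slide":[0,0,0],"spin":0},{"fingers":36,"slide":[0,0,0],"spin":0}]' >/dev/null; done
python3 - <<'E'
from station import *
import cv2,pickle
for n in ("wrist","scene","top"):
  s=sense();p=camera(n);I=p["color"][:,:,::-1];pickle.dump((s,p),open(f"pics/{n}9.pkl","wb"))
  if n=="scene": I=cv2.resize(I[180:280,150:270],None,fx=6,fy=6,interpolation=cv2.INTER_CUBIC)
  if n=="top": I=cv2.resize(I[140:260,360:500],None,fx=5,fy=5,interpolation=cv2.INTER_CUBIC)
  cv2.imwrite(f"pics/{n}9.png",I)
print(s["ee_pos"],s["contact_force"],s["clock"])
E
```

```text
clock: 15.4
ee_pos: [0.5285, -0.1828, 0.1973]
ee_rot: [0.707, 0.033, -0.706, 0.033]
contact_force: [-0.1, -0.0, 0.9]
width: 0.0359
clock: 15.82
ee_pos: [0.449, -0.1902, 0.258]
ee_rot: [0.708, 0.032, -0.705, 0.033]
contact_force: [-0.3, 0.1, -0.1]
width: 0.0358
clock: 16.23
ee_pos: [0.4372, -0.1912, 0.2555]
ee_rot: [0.706, 0.033, -0.706, 0.033]
contact_force: [0.1, -0.3, -0.3]
width: 0.0361
[ 0.43620824 -0.19119932  0.25554838] [-0.55849121  0.11160867 -0.24267372] 18.0
```

View pics/wrist9.png

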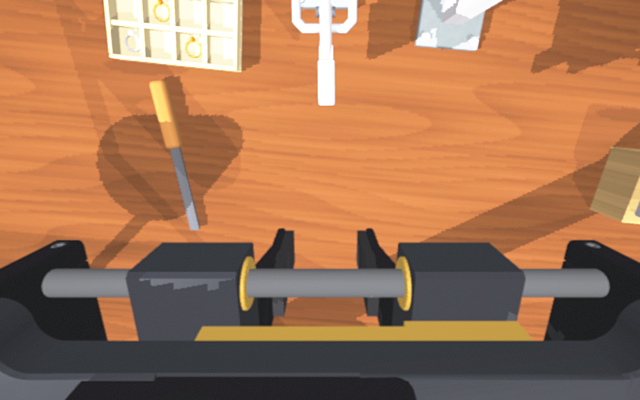

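View pics/scene9.png

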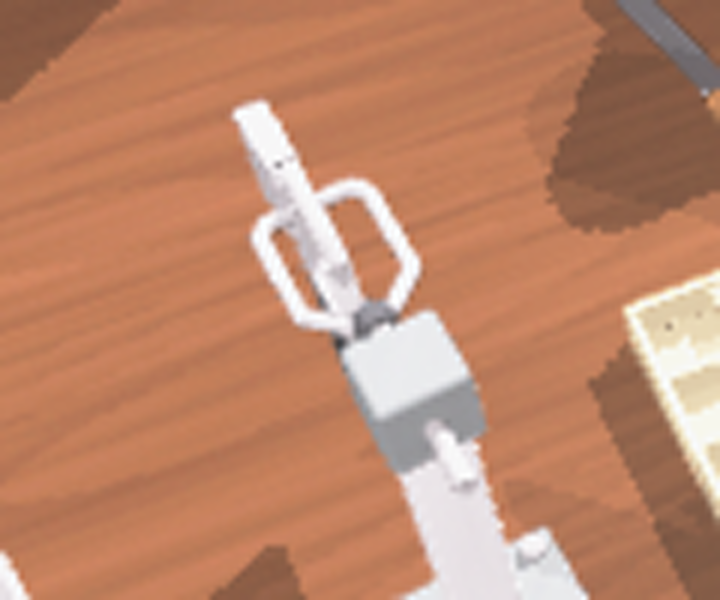

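View pics/top9.png

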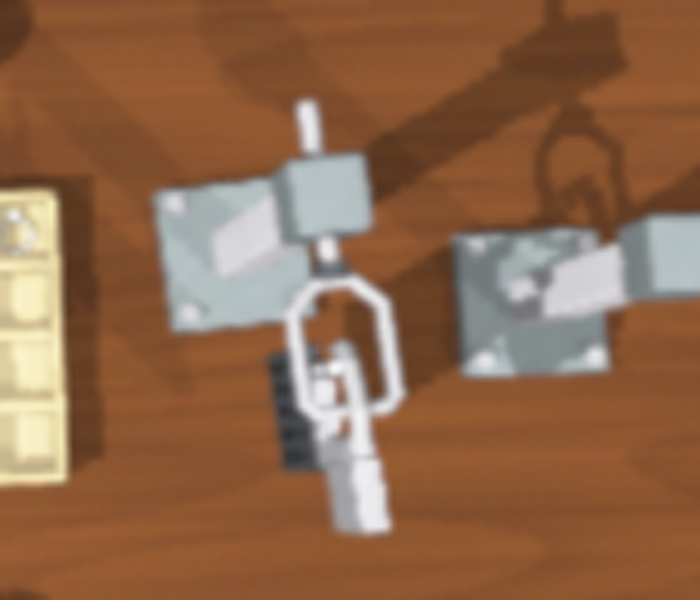

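```bash
python3 - <<'E'
from station import *
from h import *
a=pickle.load(open("pics/top9.pkl","rb"))[1]["color"].astype(int)
b=camera("top");sp=pickle.load(open("pics/wrist9.pkl","rb"))
print("motion",np.abs(b["color"].astype(int)-a)[160:270,400:450].max(), sense()["clock"])
print(wray(sp,(326.5,104),.175).round(4), wray(sp,(325,28),.170).round(4))
t=b; c=lambda u:(np.array(u)+.5)/5-.5+np.array([360,140])
print("tab back top",ray(t,c((362,533)),.175).round(4),"plate bottom edge",ray(t,c((285,470)),.049).round(4),ray(t,c((272,355)),.049).round(4))
E
```

```text
motion 3 18.1
[ 0.5141 -0.1851  0.175 ] [ 0.5665 -0.1791  0.17  ]
tab back top [ 0.5135 -0.1774  0.175 ] plate bottom edge [ 0.545  -0.1784  0.049 ] [ 0.6024 -0.1749  0.049 ]
```

```bash
python3 -c "
from station import *
print(job_done())"
```

```text
the job is handed in; nothing more can be done
None
```

The drawplate now hangs from the ring on the left-hand post, upright and clear of the bench. The gripper is open and well away from it. I handed the job in at about 18 s of the 64 s allowed.

- **Lift and entry:** I gripped the plate by its tab and lifted it out of the stand. The bar came in below the nose and first touched the gate about where the camera measurements predicted.
- **Snap:** The push peaked at about 10 N, so the ring's stem went in about 3 mm, against the 5 mm limit. The force then dropped and the tool jumped 6 mm forward as the gate let the bar past. When I backed off, the force fell to zero, which fits a shut gate. The gate itself could not be seen in the pictures.
- **Hanging:** The weight passed to the bar at the expected height, and I let go and moved away.
- **Last checks:** Two pictures taken one camera call apart showed no movement. The tab is about 52.5 mm behind the bar (53 mm nominal) and the plate is tilted by no more than about 2 degrees. Its underside should be about 49 mm above the bench; I took that height from the geometry rather than measuring it.
- **Tray, cups and file:** My path stayed clear of all of them and no unexpected contact force appeared. I did not re-measure their positions at the end.

No check failed. The only disagreement was 2–4 mm between the cameras on where the bar was, and the contact with the gate settled it at x of about 0.567 m.

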